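# Tip a counting sample of perfume caps into the balance pan and hang the bin on its pins

## Task

Pick up the aluminium bin of brass caps by its blue grip and, from close above the balance's steel pan, tip it just until the first caps slide, hold that angle while a few drop into the pan (at least two, at most four of the six), then level the bin again. With the rest of the caps still in it, hang the bin on the free pin stand so that both pins go through its two holes and its back plate lies against the stand, let go, and leave everything else where it stands.

Things in the scene. Friction and masses are not known exactly. Their poses are not given: they have to be found in the camera images.
- bin: open aluminium bin, about 210 to 340 g empty, 78 mm long (x); its open pouring end faces its -x, back plate +x, z up. Origin on the underside plane, 36 mm behind the lip, 42 mm ahead of the back plate's rear face. Side walls 45 mm high, 92 mm apart inside, 98 outside. Back plate upright, 6 mm thick (x 36 to 42), 110 mm wide, 100 mm high. Caps on the floor: friction coefficient 0.5 to 0.75, not known beforehand
- bin_grip (a point): middle of the blue grip block that stands on the middle of the back plate: 12 mm thick (bin x), 40 mm wide (bin y), from 98 to 140 mm above the underside; this point is at bin x +39 mm, 122 mm above the underside
- bin_mid (a point): middle of the bin's floor: on the bin's centre line, at bin x 0, 12 mm above the underside; a cap counts as in the bin when its origin is within 55 mm of it
- bin_lip (a point): middle of the pouring lip's upper edge: bin x -36 mm, 7 mm above the underside. The rear floor (bin x +4 to +36) is level, 12 mm above the underside; the front 40 mm is an apron bent 7 degrees down to this lip, with no edge to stop the caps: so the front row slides at about 7 degrees less tip than the back row
- bin_hole_left (a point): centre of the round hanging hole (20 mm diameter, straight through the back plate along bin x) at bin y +40 mm, 80 mm above the underside, on the rear face of the plate (bin x +42 mm)
- bin_hole_right (a point): the same for the hole at bin y -40 mm
- cap0: brass perfume-bottle cap, plain cylinder 28 mm diameter, 24 mm high, 30 g, one of six; origin at the centre of its underside, z its axis. At the start in the bin's front row, on the apron
- cap1: brass perfume-bottle cap, plain cylinder 28 mm diameter, 24 mm high, 30 g, one of six; origin at the centre of its underside, z its axis. At the start in the bin's front row, on the apron
- cap2: brass perfume-bottle cap, plain cylinder 28 mm diameter, 24 mm high, 30 g, one of six; origin at the centre of its underside, z its axis. At the start in the bin's front row, on the apron
- cap3: brass perfume-bottle cap, plain cylinder 28 mm diameter, 24 mm high, 30 g, one of six; origin at the centre of its underside, z its axis. At the start in the bin's back row, on the level floor
- cap4: brass perfume-bottle cap, plain cylinder 28 mm diameter, 24 mm high, 30 g, one of six; origin at the centre of its underside, z its axis. At the start in the bin's back row, on the level floor
- cap5: brass perfume-bottle cap, plain cylinder 28 mm diameter, 24 mm high, 30 g, one of six; origin at the centre of its underside, z its axis. At the start in the bin's back row, on the level floor
- balance: navy bench balance, 270 by 215 mm, fixed to the table; origin at the centre of its underside, display and keys towards its -x, z up
- pan (a point): centre of the inner floor of the balance's open steel pan, 69 mm above the table; the pan is round, 184 mm in diameter inside, wall 3 mm thick, rim 23 mm above this floor
- pin_stand: the free grey pin stand, fixed: upright sheet 150 mm wide, 150 mm high, 6 mm thick, its front face (x = 0 of this frame, facing its -x) carries two bare steel pins; its foot reaches 85 mm back from that face. Origin at table level, middle of the front face; z up, y across
- pin_left (a point): where the axis of the pin at stand y +40 mm meets the stand's front face, 140 mm above the table. The pin is 8 mm in diameter with a round end, and rises from here 32 mm out towards the stand's -x, sloping 25 degrees upward; fully hung, the bin's left hole (rear face) comes about 3 mm below this point, the bin's axes along the stand's
- pin_right (a point): the same for the pin at stand y -40 mm
- full_stand: a like stand, fixed, with a bin of black caps and a black grip already hung on it: not to be used; same frame; its bin reaches 79 mm ahead of the front face and up to 198 mm above the table
- dropper_a: amber dropper bottle with red cap, 33 mm diameter, 104 mm high, a bystander: leave it alone. Origin at the centre of its underside
- dropper_b: amber dropper bottle with red cap, 33 mm diameter, 104 mm high, a bystander: leave it alone. Origin at the centre of its underside
- dropper_c: amber dropper bottle with red cap, 33 mm diameter, 104 mm high, a bystander: leave it alone. Origin at the centre of its underside
- beaker: small glass beaker, 62 mm over the rim, 85 mm high, a bystander: leave it alone. Origin at the centre of its underside
- jar: white cosmetic jar, 52 mm diameter, 50 mm high, a bystander: leave it alone. Origin at the centre of its underside
- spatula: steel lab spatula lying along its x, 160 mm long, a bystander: leave it alone. Origin at the centre of its underside

How it is judged:
On the way, in this order (a step that is already met when the one before it is completed fails the run):
1. the bin is lifted clear of the table, level (height (world z) of bin above 0.06 m and angle between bin's own z axis and vertical below 0.25 rad), for 0.1 s.
2. with the bin tipped and held still over the pan (tipped 12 to 50 degrees, lip within 120 mm of the pan's centre in plan), caps have slid into the pan (((horizontal distance between cap0 and pan below 0.092 m and height (world z) of cap0 below 0.108 m) or (horizontal distance between cap1 and pan below 0.092 m and height (world z) of cap1 below 0.108 m) or (horizontal distance between cap2 and pan below 0.092 m and height (world z) of cap2 below 0.108 m) or (horizontal distance between cap3 and pan below 0.092 m and height (world z) of cap3 below 0.108 m) or (horizontal distance between cap4 and pan below 0.092 m and height (world z) of cap4 below 0.108 m) or (horizontal distance between cap5 and pan below 0.092 m and height (world z) of cap5 below 0.108 m)) and angle between bin's own z axis and vertical between 0.21 and 0.87 rad and horizontal distance between bin_lip and pan below 0.12 m and angular speed of bin below 0.35 rad/s), for 0.2 s.
3. the bin is level again (within 10 degrees), off the table, with two to four caps in the pan and the rest in the bin (angle between bin's own z axis and vertical below 0.175 rad and height (world z) of bin above 0.04 m and ((horizontal distance between cap0 and pan below 0.092 m and height (world z) of cap0 below 0.108 m) or distance between cap0 and bin_mid below 0.055 m) and ((horizontal distance between cap1 and pan below 0.092 m and height (world z) of cap1 below 0.108 m) or distance between cap1 and bin_mid below 0.055 m) and ((horizontal distance between cap2 and pan below 0.092 m and height (world z) of cap2 below 0.108 m) or distance between cap2 and bin_mid below 0.055 m) and ((horizontal distance between cap3 and pan below 0.092 m and height (world z) of cap3 below 0.108 m) or distance between cap3 and bin_mid below 0.055 m) and ((horizontal distance between cap4 and pan below 0.092 m and height (world z) of cap4 below 0.108 m) or distance between cap4 and bin_mid below 0.055 m) and ((horizontal distance between cap5 and pan below 0.092 m and height (world z) of cap5 below 0.108 m) or distance between cap5 and bin_mid below 0.055 m) and (distance between each of cap0, cap1 and bin_mid above 0.055 m or distance between each of cap0, cap2 and bin_mid above 0.055 m or distance between each of cap0, cap3 and bin_mid above 0.055 m or distance between each of cap0, cap4 and bin_mid above 0.055 m or distance between each of cap0, cap5 and bin_mid above 0.055 m or distance between each of cap1, cap2 and bin_mid above 0.055 m or distance between each of cap1, cap3 and bin_mid above 0.055 m or distance between each of cap1, cap4 and bin_mid above 0.055 m or distance between each of cap1, cap5 and bin_mid above 0.055 m or distance between each of cap2, cap3 and bin_mid above 0.055 m or distance between each of cap2, cap4 and bin_mid above 0.055 m or distance between each of cap2, cap5 and bin_mid above 0.055 m or distance between each of cap3, cap4 and bin_mid above 0.055 m or distance between each of cap3, cap5 and bin_mid above 0.055 m or distance between each of cap4, cap5 and bin_mid above 0.055 m) and (distance between each of cap0, cap1 and bin_mid below 0.055 m or distance between each of cap0, cap2 and bin_mid below 0.055 m or distance between each of cap0, cap3 and bin_mid below 0.055 m or distance between each of cap0, cap4 and bin_mid below 0.055 m or distance between each of cap0, cap5 and bin_mid below 0.055 m or distance between each of cap1, cap2 and bin_mid below 0.055 m or distance between each of cap1, cap3 and bin_mid below 0.055 m or distance between each of cap1, cap4 and bin_mid below 0.055 m or distance between each of cap1, cap5 and bin_mid below 0.055 m or distance between each of cap2, cap3 and bin_mid below 0.055 m or distance between each of cap2, cap4 and bin_mid below 0.055 m or distance between each of cap2, cap5 and bin_mid below 0.055 m or distance between each of cap3, cap4 and bin_mid below 0.055 m or distance between each of cap3, cap5 and bin_mid below 0.055 m or distance between each of cap4, cap5 and bin_mid below 0.055 m)), for 0.2 s.
At the end, for the whole second after the job is handed in: The bin hangs, released and at rest, on both pins of the free stand: each hole's centre on the rear face within 9 mm of its pin's root, bin within 8 degrees of level. Two to four caps lie at rest in the balance pan, and all the others (two to four) are in the bin (((horizontal distance between cap0 and pan below 0.092 m and height (world z) of cap0 below 0.108 m) or distance between cap0 and bin_mid below 0.055 m) and ((horizontal distance between cap1 and pan below 0.092 m and height (world z) of cap1 below 0.108 m) or distance between cap1 and bin_mid below 0.055 m) and ((horizontal distance between cap2 and pan below 0.092 m and height (world z) of cap2 below 0.108 m) or distance between cap2 and bin_mid below 0.055 m) and ((horizontal distance between cap3 and pan below 0.092 m and height (world z) of cap3 below 0.108 m) or distance between cap3 and bin_mid below 0.055 m) and ((horizontal distance between cap4 and pan below 0.092 m and height (world z) of cap4 below 0.108 m) or distance between cap4 and bin_mid below 0.055 m) and ((horizontal distance between cap5 and pan below 0.092 m and height (world z) of cap5 below 0.108 m) or distance between cap5 and bin_mid below 0.055 m) and (distance between each of cap0, cap1 and bin_mid above 0.055 m or distance between each of cap0, cap2 and bin_mid above 0.055 m or distance between each of cap0, cap3 and bin_mid above 0.055 m or distance between each of cap0, cap4 and bin_mid above 0.055 m or distance between each of cap0, cap5 and bin_mid above 0.055 m or distance between each of cap1, cap2 and bin_mid above 0.055 m or distance between each of cap1, cap3 and bin_mid above 0.055 m or distance between each of cap1, cap4 and bin_mid above 0.055 m or distance between each of cap1, cap5 and bin_mid above 0.055 m or distance between each of cap2, cap3 and bin_mid above 0.055 m or distance between each of cap2, cap4 and bin_mid above 0.055 m or distance between each of cap2, cap5 and bin_mid above 0.055 m or distance between each of cap3, cap4 and bin_mid above 0.055 m or distance between each of cap3, cap5 and bin_mid above 0.055 m or distance between each of cap4, cap5 and bin_mid above 0.055 m) and (distance between each of cap0, cap1 and bin_mid below 0.055 m or distance between each of cap0, cap2 and bin_mid below 0.055 m or distance between each of cap0, cap3 and bin_mid below 0.055 m or distance between each of cap0, cap4 and bin_mid below 0.055 m or distance between each of cap0, cap5 and bin_mid below 0.055 m or distance between each of cap1, cap2 and bin_mid below 0.055 m or distance between each of cap1, cap3 and bin_mid below 0.055 m or distance between each of cap1, cap4 and bin_mid below 0.055 m or distance between each of cap1, cap5 and bin_mid below 0.055 m or distance between each of cap2, cap3 and bin_mid below 0.055 m or distance between each of cap2, cap4 and bin_mid below 0.055 m or distance between each of cap2, cap5 and bin_mid below 0.055 m or distance between each of cap3, cap4 and bin_mid below 0.055 m or distance between each of cap3, cap5 and bin_mid below 0.055 m or distance between each of cap4, cap5 and bin_mid below 0.055 m) and distance between bin_hole_left and pin_left below 0.009 m and distance between bin_hole_right and pin_right below 0.009 m and angle between bin's own z axis and vertical below 0.14 rad and linear speed of bin below 0.02 m/s and linear speed of each of cap0, cap1, cap2, cap3, cap4, cap5 below 0.03 m/s and contact force between the fingers and bin below 0.05 N); the robot touches nothing.
It fails at once if a bystander (dropper bottle, beaker, jar or spatula) is pushed more than 30 mm or tipped over (distance of any of dropper_a, dropper_b, dropper_c, beaker, jar, spatula from where it was at the start of the episode above 0.03 m or angle between any of dropper_a, dropper_b, dropper_c, beaker, jar's own z axis and vertical above 0.5 rad).
It fails at once if a cap is dropped from well above the pan (it falls faster than 1.7 m/s, about 150 mm) (linear speed of any of cap0, cap1, cap2, cap3, cap4, cap5 above 1.7 m/s).
It also fails if it takes over 58 s, if anything falls off the work surface, if the arm or the gripper's body presses on something with over 40 N, if the wrist force passes 120 N, or if a joint passes its speed limit or range.

## Robot

A 6-joint arm with a two-finger parallel gripper is mounted at the origin on the work surface. World frame = base frame: x ahead of the robot, y to its left, z up, the work surface at z = 0. Lengths are in m, angles in rad, forces in N, time in s.
With the tool pointing down it reaches from about 0.3 to 0.875 m from the base axis. Payload 6.4 kg.
Tool frame: the origin (TCP) lies between the finger pads; the fingertips stand 25 mm ahead of it and the grasp point (between the pads) lies 6 mm ahead of it; z points along the fingers, y is the line along which they close (so a half turn about z gives the same grasp; the last joint's range is limited). The gripper opens to 85 mm and grips with 20 to 120 N. Pads are 22 mm wide; open, the fingers measure 114 mm over their backs; the gripper's body (76 mm by 85 mm) begins 54 mm behind the grasp point. The pads swing forward as they close: fully open they stand 13 mm farther back than shut.
Start: joints at [1.042, 0.181, 1.607, -0, 1.354, -0.206], TCP at [0.182, 0.545, 0.256] pointing down, gripper open.
Joint ranges: [-2.99, 2.99], [-0.89, 2.07], [0.3, 2.58], [-1.14, 4.28], [0, 2.63], [-3.12, 3.12]. Speed limits (rad/s): [2.57, 2.57, 3.01, 3.14, 3.14, 3.14].

## Interface

Orientations are given as a unit quaternion [x, y, z, w].
In Python, from cell import * gives the robot as it stands. The module is installed in compiled form; this text tells all that it offers. Calls block until the motion is done:
- goto(position, orientation): joint-space move of the TCP to a pose.
- move_straight(position, feed=0.15, orientation=None): straight line of the TCP; orientation=None keeps the orientation; feed is the mean speed in m/s.
- set_joints(angles): joint-space move.
- gripper_to(opening, strength=None): opening from 0.0 (shut) to 1.0 (fully open); strength is the grip in N (None keeps the last); returns when the fingers have stopped.
- dwell(seconds).
- ik(position, orientation): joint angles nearest the present ones, or None.
- camera(name): name is "side" or "top" or "wrist"; returns (picture, depth): 400x640x3 uint8, blue, green, red; 400x640 float32, m along the optical axis (not along the pixel's ray), 0 where there is no reading.
- get_calibration(name): a dict with "fx", "fy", "cx", "cy" (pixels), "dist_coeffs" ([k1, k2, p1, p2, k3] as OpenCV has them; the pictures are not rectified), "extrinsics" (4x4, takes a point from camera to world coordinates). Camera axes: x right, y down, z forward; pixel columns grow to the right and rows downward; lengths in m; the calibration is good to about 2 mm. A picture is of the moment at which its call begins: read the wrist's pose just before it. get_calibration takes no time and is no camera call; for the wrist camera it gives the pose at the moment of the call.
A pose or a line that the arm cannot do raises PlanningError and nothing moves.
- sign_off(): hands the job in; it is judged then, once.
Readings, each from a call of its own:
- read_clock(): time.
- read_joint_pos(): joint angles.
- read_qd(): joint speeds.
- read_tau(): joint torques, N m.
- read_tcp_pos(): TCP position.
- read_tool_rot(): TCP orientation.
- read_contact_force(): force on the tool from outside, world axes, zero at the start.
- read_ft_torque(): the same for the moment, N m.
- read_opening(): opening from 0.0 (shut) to 1.0 (fully open).
- read_finger_force(): force on a finger pad.
Only numpy, scipy, OpenCV 4.12 (cv2) and the standard library are available. Lean on these libraries where they do the work, as an engineer would, in place of code of your own. Each camera call takes 0.05 s, during which the arm holds its last target. There are 200 camera calls.

## Working session

There is one attempt and no reset: what is moved stays moved. The work goes in short steps, each a Python script; the robot and the scene stay as the last script left them, time stands still between calls to the robot, and variables do not carry over. Pictures are saved under pics/ and viewed, at most 11 in all, crops included, and the job is handed in when it is done.

```bash
mkdir -p pics; cat > h.py <<'E'
from cell import *
import numpy as np, cv2
from scipy.spatial.transform import Rotation as R
def cloud(name):
    c=get_calibration(name); im,d=camera(name)
    K=np.array([[c['fx'],0,c['cx']],[0,c['fy'],c['cy']],[0,0,1]]); 
    v,u=np.mgrid[0:400,0:640]
    p=cv2.undistortPoints(np.stack([u,v],-1).reshape(-1,1,2).astype(np.float64),K,np.array(c['dist_coeffs'],float)).reshape(400,640,2)
    P=np.concatenate([p*d[...,None],d[...,None]],-1)
    T=np.array(c['extrinsics']); W=P@T[:3,:3].T+T[:3,3]; W[d<=0]=np.nan
    return im,d,W
E
python3 - <<'E'
from h import *
for n in ("top","side"):
    im,d,W=cloud(n); cv2.imwrite(f"pics/{n}0.png",im); np.savez(f"{n}0.npz",im=im,W=W)
    c=get_calibration(n); print(n,np.round(c['extrinsics'],3).tolist(),c['fx'])
print(read_clock(),read_tool_rot())
E
```

```text
top [[-0.02, -0.996, 0.089, 0.414], [-1.0, 0.021, 0.005, -0.01], [-0.007, -0.089, -0.996, 1.225], [0.0, 0.0, 0.0, 1.0]] 458.87643312424467
side [[0.898, -0.259, 0.357, 0.186], [-0.441, -0.512, 0.738, -0.707], [-0.008, -0.819, -0.573, 0.648], [0.0, 0.0, 0.0, 1.0]] 393.3196451228725
0.1 [ 1.60669560e-01  9.87007925e-01 -7.53427745e-04 -2.84745029e-04]
```

View pics/top0.png

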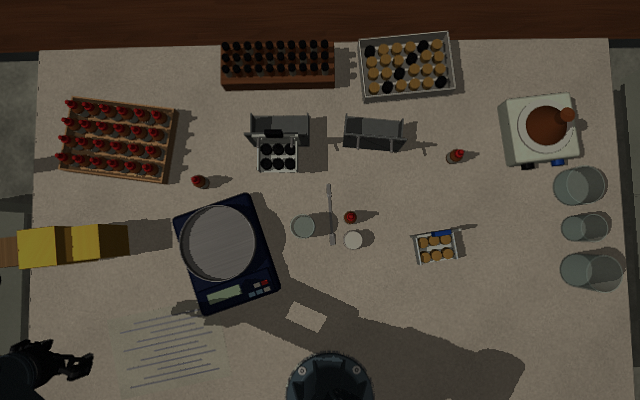

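View pics/side0.png

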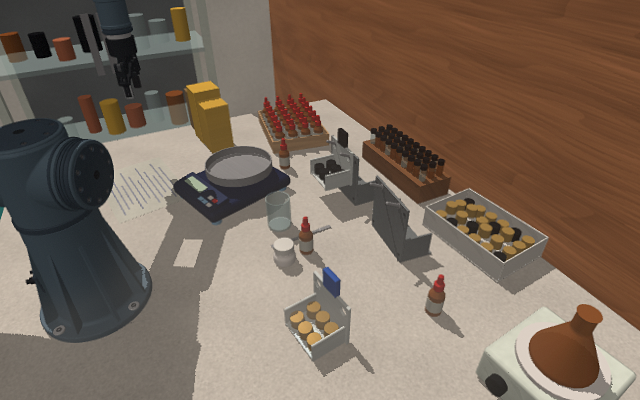

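The top view shows the bin at about (437,245) with its grip at (442,233), the pan at (219,243), the free stand at (374,133) and the full stand at (278,140). The side view shows the same layout: the stand's face and pins at (390,215), the bin at (320,320).

```bash
python3 - <<'E'
import numpy as np,cv2
D={n:np.load(n+"0.npz") for n in("top","side")}
def rect(p,t):
    r=cv2.minAreaRect((p[:,:2]*1000).astype(np.float32)); b=cv2.boxPoints(r)
    print(t,len(p),"c",np.round(r[0],1),"sz",np.round(r[1],1),"a",round(r[2],1),"z",np.round(np.percentile(p[:,2],[5,50,95])*1000,1))
for n in D:
    im,W=D[n]['im'].astype(int),D[n]['W']; b,g,r=im[...,0],im[...,1],im[...,2]
    x,y,z=W[...,0],W[...,1],W[...,2]
    reg={'top':(slice(215,270),slice(405,470)),'side':(slice(255,360),slice(270,365))}[n]
    S=np.zeros(z.shape,bool); S[reg]=1
    m=S&(b>r+40)&(z>.05); rect(W[m],n+" grip"); rect(W[m&(z>.134)],n+" griptop")
    rect(W[S&(z>.006)&(z<.2)],n+" bin")
    rect(W[S&(z>.006)&(z<.05)&(~m)],n+" binlow")
    # plate
    # stand
    reg={'top':(slice(108,160),slice(335,412)),'side':(slice(170,265),slice(365,435))}[n]
    S=np.zeros(z.shape,bool); S[reg]=1
    rect(W[S&(z>.01)&(z<.16)],n+" stand"); rect(W[S&(z>.135)&(z<.16)],n+" standtop")
    # pan
    reg={'top':(slice(195,292),slice(172,266)),'side':(slice(140,200),slice(195,290))}[n]
    S=np.zeros(z.shape,bool); S[reg]=1
    m=S&(z>.085)&(z<.1); p=W[m]
    if len(p): 
        rect(p,n+" rim"); print(cv2.minEnclosingCircle((p[:,:2]*1000).astype(np.float32)))
    m=S&(z>.06)&(z<.078); rect(W[m],n+" panfloor")
    m=S&(z>.02)&(z<.12); rect(W[m],n+" balance")
    for nm,(v,u) in (dict(dropA=(216,350),dropB=(156,457),beak=(227,303),jar=(239,353),dropC=(181,199),fullst=(132,273)) if n=='top' else {}).items():
        q=W[v-9:v+10,u-9:u+10].reshape(-1,3); q=q[q[:,2]>.02]; print(nm,np.round(np.median(q,0),3),round(np.nanmax(q[:,2]),3))
E
```

```text
top grip 73 c [ 415.9 -275.7] sz [10. 38.] a 7.7 z [134.4 139.4 143.9]
top griptop 69 c [ 416. -276.] sz [10.  37.4] a 7.7 z [137.3 139.5 143.9]
top bin 1270 c [ 396.9 -284.7] sz [117.7 155.3] a 13.1 z [  9.3  34.1 138.1]
top binlow 1060 c [ 396.9 -284.7] sz [117.7 155.3] a 13.1 z [ 9.  32.5 47.1]
top stand 975 c [ 669.1 -125.1] sz [151.2 112.6] a 82.1 z [ 17.4  96.9 152.4]
top standtop 321 c [ 632.6 -120.7] sz [148.3  39.4] a 82.3 z [138.6 149.  156. ]
top rim 363 c [402.2 268.8] sz [187.4 187.2] a 89.4 z [86.3 91.4 94.7]
((402.51446533203125, 269.9747314453125), 95.53666687011719)
top panfloor 4585 c [382.6 262.8] sz [227.  186.2] a 14.6 z [62.4 68.9 72.9]
top balance 7219 c [380.2 261.6] sz [259.3 214.8] a 18.4 z [42.6 67.7 85.1]
dropA [ 0.46  -0.061  0.058] 0.105
dropB [ 0.612 -0.336  0.058] 0.108
beak [0.42  0.071 0.082] 0.088
jar [ 0.404 -0.069  0.05 ] 0.057
dropC [0.559 0.321 0.057] 0.105
fullst [0.652 0.119 0.181] 0.201
side grip 106 c [ 414.  -275.7] sz [10.9 39.6] a 8.1 z [138.  139.4 141. ]
side griptop 106 c [ 414.  -275.7] sz [10.9 39.6] a 8.1 z [138.  139.4 141. ]
side bin 3888 c [ 378.6 -198.4] sz [ 92.4 274.5] a 0.5 z [  8.7  36.  126. ]
side binlow 2792 c [ 378.6 -198.4] sz [ 92.4 274.5] a 0.5 z [ 7.9 32.7 47.3]
side stand 3808 c [742.7 -37.3] sz [385.9 190.7] a 50.6 z [ 14.6  56.5 147.1]
side standtop 373 c [ 629.9 -120.3] sz [153.1  40. ] a 83.7 z [136.7 147.4 154.4]
side rim 406 c [405.9 221.3] sz [307.1 228.8] a 70.4 z [85.4 89.3 93.1]
((441.4642028808594, 207.89852905273438), 169.66673278808594)
side panfloor 1911 c [395.5 241.6] sz [285.  262.8] a 68.4 z [61.2 69.1 76.4]
side balance 4500 c [414.1 314.5] sz [475.6 296.7] a 67.9 z [29.7 67.7 89. ]
```

```bash
cat >> h.py <<'E'
GH=0.124   # grasp-point height above bin underside
def pose(grip_xy, zbin, yaw, tilt=0, sgn=1, lip=None):
    """TCP pose for a bin of given yaw/tilt (deg, lip down). grip_xy: plan of bin x=39 axis when level; lip: world xyz of lip instead."""
    B=R.from_euler('ZY',[yaw,-tilt],degrees=True)   # -Y rot: -x end goes down
    o=np.array(lip)-B.apply([-.036,0,.007]) if lip is not None else np.r_[grip_xy,zbin]-R.from_euler('Z',yaw,degrees=True).apply([.039,0,0])
    g=o+B.apply([.039,0,GH])
    ty=sgn*B.apply([1,0,0]); tz=-B.apply([0,0,1]); tx=np.cross(ty,tz)
    return g-.006*tz, R.from_matrix(np.c_[tx,ty,tz]).as_quat()
E
python3 - <<'E'
from h import *
D=np.load("side0.npz"); W=D['W']; p=W[160:270,360:440].reshape(-1,3); p=p[np.isfinite(p[:,0])]
c0=np.array([.642,-.1215]); 
yaw=-7.8
for it in range(6):
    n=np.array([np.cos(np.radians(yaw)),np.sin(np.radians(yaw))]); t=np.array([-n[1],n[0]])
    q=p[:,:2]-c0; m=(abs(q@n)<(.012 if it<3 else .004))&(abs(q@t)<.07)&(p[:,2]>.02)&(p[:,2]<.148)
    A=np.c_[q[m]@t,np.ones(m.sum())]; k,_,_,_=np.linalg.lstsq(A,q[m]@n,rcond=None)
    yaw-=np.degrees(k[0]); c0=c0+n*k[1]
print("face",c0,"yaw",yaw,m.sum())
n=np.array([np.cos(np.radians(yaw)),np.sin(np.radians(yaw))]); t=np.array([-n[1],n[0]])
for nm in("side","top"):
    W=np.load(nm+"0.npz")['W'];w=W.reshape(-1,3); q=w[:,:2]-c0; a,b=q@n,q@t
    m=(a>-.004)&(a<.012)&(w[:,2]>(.03 if nm=="side" else .14))&(w[:,2]<.156)&(abs(b)<.1)
    print(nm,"sheet lateral",np.percentile(b[m],[0,1,99,100]),"x",np.percentile(a[m],[2,50,98]),"ztop",np.percentile(w[m,2],99))
    m=(a>-.035)&(a<-.008)&(w[:,2]>.135)&(w[:,2]<.165)&(abs(b)<.06)
    for s in(-1,1):
        k=m&(b*s>0); print(" pin",s,k.sum(),np.round([np.median(b[k]),np.median(a[k]),np.median(w[k,2]),a[k].min()],4))
for s in(1,-1):
  for P in (pose([.415,-.2757],.0,7.9,sgn=s),pose(0,0,34,30,s,[.43,.287,.115]),pose([.639,-.121],.057,yaw,sgn=s)):
    print(s,np.round(P[0],3),ik(*P))
E
```

```text
face [ 0.64350265 -0.12170279] yaw -6.4601991235339735 1332
side sheet lateral [-0.07841806 -0.07651952  0.07134895  0.07642715] x [-0.00178567  0.00018768  0.00620472] ztop 0.15067131660906746
 pin -1 41 [-0.0432 -0.0206  0.1498 -0.0325]
 pin 1 34 [ 0.0364 -0.0204  0.1509 -0.0337]
top sheet lateral [-0.07470387 -0.07400428  0.07138047  0.07359457] x [-0.00236346  0.00355298  0.00787058] ztop 0.1538693716703545
 pin -1 27 [-0.0401 -0.0192  0.154  -0.0315]
 pin 1 29 [ 0.0388 -0.0209  0.1537 -0.0295]
1 [ 0.415 -0.276  0.13 ] [-8.25084331e-01  1.68363698e-01  1.90196070e+00 -4.44089210e-16
  1.07126825e+00 -9.62965342e-01]
1 [0.433 0.289 0.259] [ 0.26578067 -0.27153412  2.1173312   0.22440525  0.80822541 -0.44264412]
1 [ 0.639 -0.121  0.187] [-3.69279730e-01  4.07964060e-01  1.46500118e+00 -4.44089210e-16
  1.26862741e+00 -2.56527985e-01]
-1 [ 0.415 -0.276  0.13 ] [-8.25084331e-01  1.68363698e-01  1.90196070e+00 -4.44089210e-16
  1.07126825e+00  2.17862731e+00]
-1 [0.433 0.289 0.259] [ 0.26578067 -0.27153412  2.1173312   0.22440525  0.80822541  2.69894853]
-1 [ 0.639 -0.121  0.187] [-3.69279730e-01  4.07964060e-01  1.46500118e+00 -4.44089210e-16
  1.26862741e+00  2.88506467e+00]
```

```bash
python3 - <<'E'
from h import *
P,q=pose([.415,-.2757],.10,7.9)
gripper_to(.6,60); goto(P,q); print(read_clock(),read_contact_force())
im,d,W=cloud("wrist"); cv2.imwrite("pics/w1.png",im); np.savez("w1.npz",im=im,W=W)
i=im.astype(int); m=(i[...,0]>i[...,2]+40)&(W[...,2]>.13)&(W[...,2]<.15)
p=W[m]; r=cv2.minAreaRect((p[:,:2]*1000).astype(np.float32)); print(m.sum(),r,np.percentile(p[:,2],[5,50,95]))
E
```

```text
3.525 [-0.05660863  0.01119574  0.33253081]
680 ((415.8561706542969, -275.3125915527344), (10.462199211120605, 39.11026382446289), 7.911672592163086) [0.13909182 0.14048127 0.14155713]
```

View pics/w1.png

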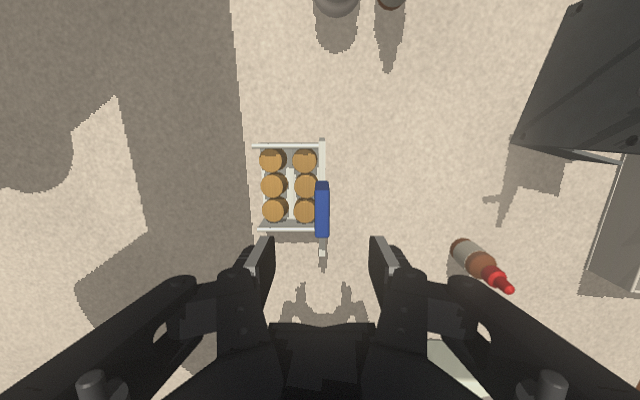

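```bash
python3 - <<'E'
from h import *
P,q=pose([.4156,-.2754],.0,7.9)
move_straight(P,.1,q); print(read_clock(),read_contact_force())
gripper_to(0,90); print(read_opening(),read_finger_force(),read_contact_force())
P,q=pose([.4156,-.2754],.02,7.9); move_straight(P,.06,q)
P,q=pose([.4156,-.2754],.18,7.9); move_straight(P,.12,q)
dwell(.2);print(read_clock(),read_opening(),read_contact_force(),read_ft_torque())
im,d,W=cloud("wrist"); cv2.imwrite("pics/w2.png",im); 
i=im.astype(int); m=(i[...,0]>i[...,2]+40)&(W[...,2]>.30)&(W[...,2]<.34)
p=W[m]; r=cv2.minAreaRect((p[:,:2]*1000).astype(np.float32)); print(m.sum(),r,np.percentile(p[:,2],[5,50,95]))
E
```

```text
4.725 [ 0.61984161 -0.65473298 -0.67903837]
0.1289104741745832 88.67244601249695 [0.18204063 0.20890345 4.87569145]
7.3333 0.12412243205083207 [-0.33588195  0.2038005  -3.52186687] [ 0.0641742  -0.09131544  0.01937168]
2306 ((415.7314453125, -275.3668212890625), (11.49177360534668, 40.57798385620117), 8.451434135437012) [0.30760105 0.3191812  0.32025227]
```

View pics/w2.png

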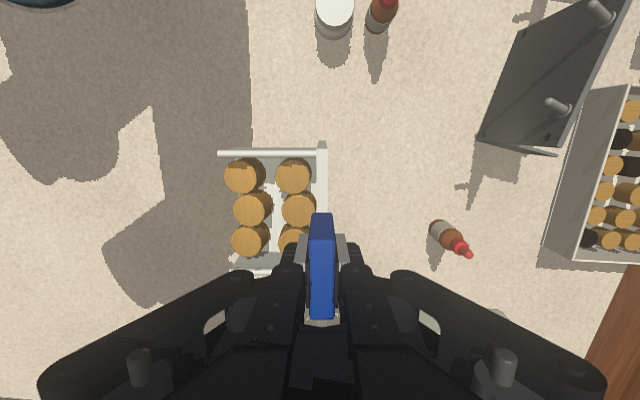

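```bash
cat >> h.py <<'E'
LIP=[.428,.276,.120]; YP=16
def brass():
    im,d=camera("wrist"); i=im[130:290,150:330].astype(int); m=(i[...,2]>i[...,0]+55)&(d[130:290,150:330]<.36)
    v,u=np.nonzero(m); return np.round([len(u),u.mean()+150 if len(u) else 0,np.percentile(u,1)+150 if len(u) else 0],1),im
def tip(a,feed=.05):
    P,q=pose(0,0,YP,a,1,LIP); move_straight(P,feed,q)
E
python3 - <<'E'
from h import *
print(brass()[0])
P,q=pose(0,0,YP,0,1,[LIP[0],LIP[1],.177]); move_straight(P,.16,q)
tip(0,.06); dwell(.2); b,im=brass(); print(read_clock(),b,read_contact_force(),read_opening())
for a in(8,15): 
    t=read_clock(); tip(a,.05); dwell(.2); b,im=brass(); print(a,read_clock()-t,b,read_contact_force())
cv2.imwrite("pics/w3.png",im)
E
```

```text
[4645.   267.5  227. ]
12.55 [4802.   259.8  196. ] [-0.33078987  0.1126865  -2.56678965] 0.12561355105130367
8 0.7999999999999989 [4952.   254.5  188. ] [-0.69478987 -0.96067931 -3.99529714]
15 0.75 [5080.   249.8  182. ] [ 0.01338488 -0.61923357 -4.16403721]
```

View pics/w3.png

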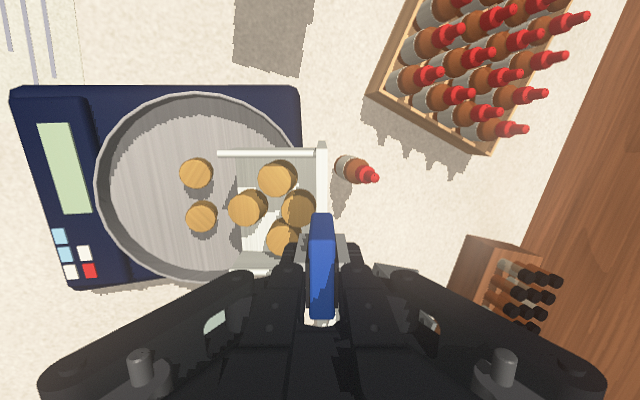

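Two caps now lie in the pan at (196,172) and (201,217), and the bin, tipped 15°, holds four. I'll hold this angle, then level it and carry it away gently, nose slightly up.

```bash
cat >> h.py <<'E'
YS=-7.0; S0=np.array([.6433,-.1232])
def hang(s,dz=0.,tilt=0.,dx=0.):
    """bin at distance s along the pin from the face, hole axis on the pin axis, dz above"""
    n=np.array([np.cos(np.radians(YS)),np.sin(np.radians(YS))]); c=np.cos(np.radians(25))
    return pose(S0+n*(-.003-s*c+dx),.0614+s*np.sin(np.radians(25))+dz,YS,tilt)
E
python3 - <<'E'
from h import *
dwell(.4)
im,d,W=cloud("wrist"); i=im.astype(int)
m=((i[...,2]>i[...,0]+55)&(W[...,2]>.085)&(W[...,2]<.1)&(np.hypot(W[...,0]-.402,W[...,1]-.269)<.1)).astype(np.uint8)
n,l,st,ce=cv2.connectedComponentsWithStats(m)
for k in range(1,n):
    if st[k,4]>100: print(st[k],np.median(W[l==k],0).round(3))
f0=read_contact_force()
for a in (10,5,0): tip(a,.03)
tip(-3,.03); dwell(.5); print(read_clock(),f0,read_contact_force(),brass()[0])
P,q=pose(0,0,YP,-8,1,[.428,.276,.155]); move_straight(P,.04,q)
P,q=pose(0,0,YP,-8,1,[.40,.26,.255]); move_straight(P,.07,q)
dwell(.2); b,im=brass(); cv2.imwrite("pics/w4.png",im); print(read_clock(),b)
E
```

```text
[180 158  33  31 758] [0.386 0.289 0.094]
[186 203  31  29 697] [0.399 0.247 0.093]
17.15 [ 0.99159682 -0.45277062 -4.13755095] [-0.95508289  0.13637485 -3.48991584] [5037.   253.8  199. ]
19.9833 [3677.   266.7  224. ]
```

View pics/w4.png

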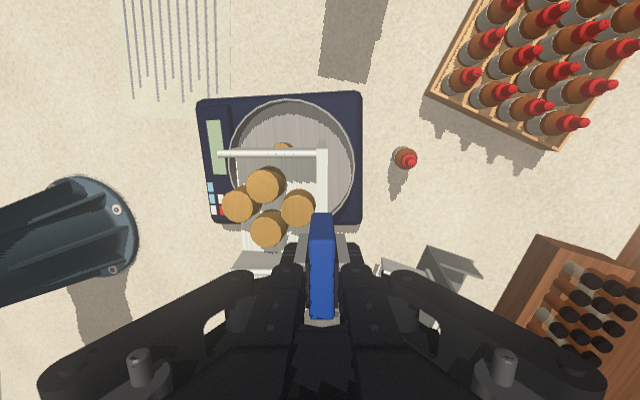

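The pan caps are at (0.386,0.289) and (0.399,0.247), well inside. In the wrist view the bin still holds four, at (265,185), (237,206), (298,207) and (268,232). The one at (237,206) is near the lip, so I'll tilt the nose up more for the carry.

```bash
python3 - <<'E'
from h import *
P,q=pose(0,0,YP,-16,1,[.40,.26,.26]); move_straight(P,.03,q)
print(read_clock(),brass()[0])
P,q=hang(.055,.15,-15); move_straight(P,.08,q)
print(read_clock(),brass()[0])
P,q=hang(.055,.02,-8); move_straight(P,.07,q); dwell(.2)
b,im=brass(); print(read_clock(),b,read_contact_force()); cv2.imwrite("pics/w5.png",im)
im,d,W=cloud("side"); cv2.imwrite("pics/s5.png",im[110:290,280:480].repeat(3,0).repeat(3,1)); np.savez("s5.npz",im=im,W=W)
E
```

```text
20.7 [3626.   266.5  223.2]
26.2417 [3515.   266.5  222. ]
28.45 [4045.   256.8  179.4] [-0.66557729  0.20718864 -3.02668886]
```

View pics/w5.png

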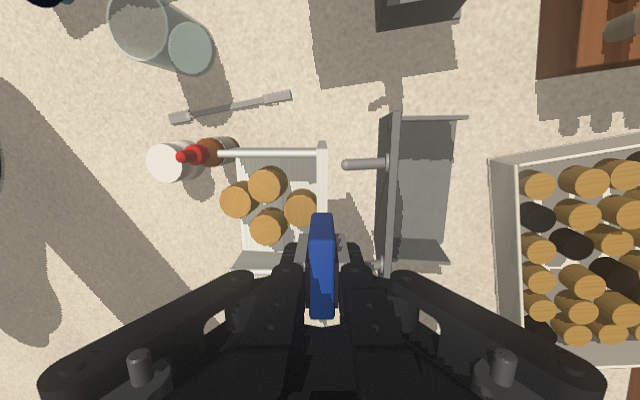

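View pics/s5.png

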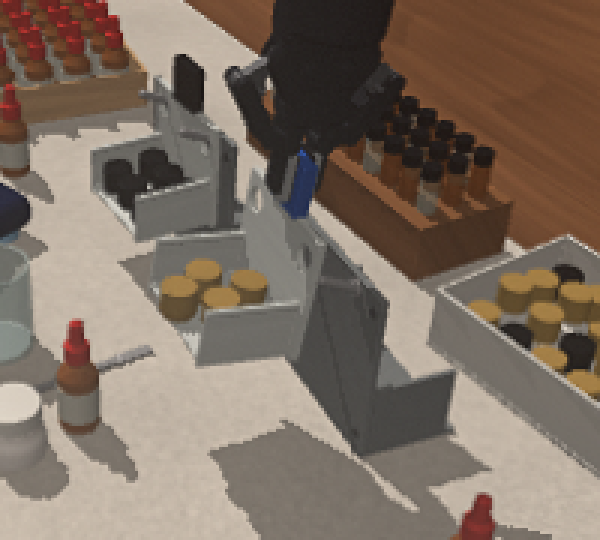

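Four caps sit in the bin, short of the pins. In the wrist view the left pin is at (365,163) and the sheet at u≈390. I'll refine the stand pose from this close view.

```bash
python3 - <<'E'
from h import *
im,d,W=cloud("wrist")
w=W.reshape(-1,3); uu=np.tile(np.arange(640),400)
n=np.array([np.cos(np.radians(YS)),np.sin(np.radians(YS))]); t=np.array([-n[1],n[0]])
a,b=(w[:,:2]-S0)@n,(w[:,:2]-S0)@t
m=(w[:,2]>.144)&(w[:,2]<.157)&(a>-.012)&(a<.016)&(abs(b)<.085)
r=cv2.minAreaRect((np.c_[a,b][m]*1000).astype(np.float32)); print("sheet",m.sum(),r,np.percentile(b[m],[1,99]))
for lo in range(-80,80,20):
    k=m&(b*1e3>lo)&(b*1e3<lo+20)
    if k.sum()>5: print(lo,k.sum(),np.percentile(a[k]*1e3,[5,50,95]).round(1))
m=(w[:,2]>.135)&(w[:,2]<.17)&(a>-.036)&(a<-.012)
for s in(1,-1):
    k=m&(b*s>.025)&(b*s<.055)
    if k.sum()>5: print("pin",s,k.sum(),np.percentile(b[k]*1e3,[5,50,95]).round(1),a[k].min(),np.polyfit(a[k],w[k,2],1))
E
```

```text
sheet 1950 ((-1.9898037910461426, 14.747200012207031), (121.76437377929688, 19.7790470123291), 89.92754364013672) [-0.04385116  0.07452372]
-60 78 [-4.2  3.2  6.6]
-40 345 [-8.9  2.5  7.2]
-20 234 [1.8 4.3 7.2]
0 251 [1.5 4.2 7.1]
20 344 [-8.6  3.2  6.8]
40 445 [-10.2   2.2   6.6]
60 253 [1.  3.6 6.7]
pin 1 317 [37.7 41.3 44.7] -0.031417772782688584 [-0.39156685  0.14600582]
```

```bash
sed -i 's/^YS=.*/YS=-7.0; S0=np.array([.6444,-.1230])/' h.py; python3 - <<'E'
from h import *
P,q=hang(.052,.012,-4); move_straight(P,.03,q)
P,q=hang(.048,.001,0); move_straight(P,.03,q); dwell(.1)
print(read_clock(),brass()[0],read_contact_force())
for s in (.038,.03,.024,.018,.012,.007,.003):
    P,q=hang(s,.001); move_straight(P,.03,q); f=read_contact_force(); print(s,np.round(f,1),round(read_clock(),2))
    if np.linalg.norm(f-[-.5,0,-3])>12: break
b,im=brass(); print(b); cv2.imwrite("pics/w6.png",im)
E
```

```text
29.5667 [4241.   250.4  152. ] [ 0.34049995 -0.46642218 -3.4780632 ]
0.038 [-0.6 -0.  -2.7] 30.1
0.03 [ 0.9 -0.4 -3.2] 30.52
0.024 [-0.8  0.1 -3.6] 30.87
0.018 [-0.1  0.2 -3.5] 31.22
0.012 [ 0.4  0.6 -2.7] 31.57
0.007 [-0.7  0.  -3.3] 31.88
0.003 [-0.4 -0.1 -3. ] 32.17
[3529.   263.8  218.3]
```

View pics/w6.png

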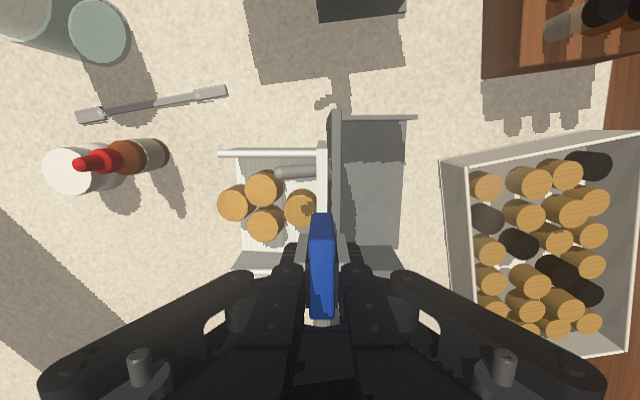

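The left pin at (297,172) is through the plate, no contact forces and four caps are still in the bin. Next I'll lower it and press gently.

```bash
python3 - <<'E'
from h import *
z,dx=.001,0.
for s in (.0015,0):
    P,q=hang(s,z); move_straight(P,.02,q)
for k in range(14):
    f=read_contact_force()
    if f[2]>0.5: break
    z-=.001
    P,q=hang(0,z); move_straight(P,.02,q); print(round(z,4),np.round(read_contact_force(),1))
for k in range(5):
    f=read_contact_force()
    if f[0]<-5: break
    dx+=.001; P,q=hang(0,z,0,dx); move_straight(P,.02,q); print("dx",dx,np.round(read_contact_force(),1))
b,im=brass(); print(b,read_clock()); cv2.imwrite("pics/w7.png",im)
im,d,W=cloud("side"); cv2.imwrite("pics/s7.png",im[110:290,280:480].repeat(3,0).repeat(3,1))
E
```

```text
0.0 [-1.6 -0.1 -2.5]
-0.001 [-1.4 -0.2 -2.7]
-0.002 [-2.8 -0.3 -2.2]
-0.003 [-2.4  0.4 -1.3]
-0.004 [-3.1  0.8 -0.4]
-0.005 [-5.1  1.7  2.9]
[3484.   263.2  218. ] 34.2667
```

View pics/s7.png

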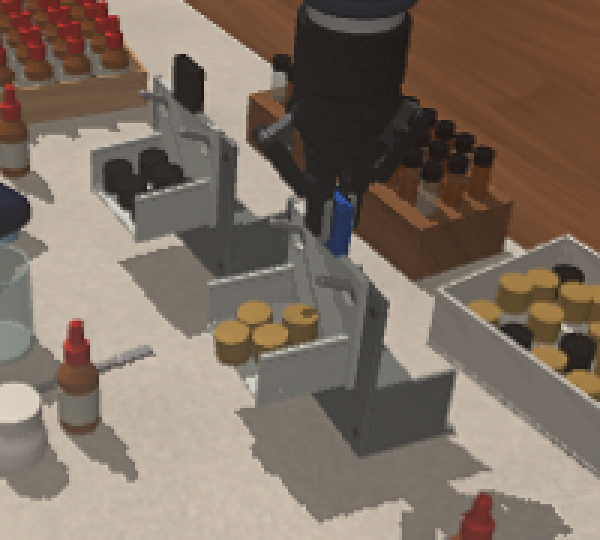

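Both pins are through their holes (338,290 and 297,210 in the crop), with the plate against the sheet and four caps inside. I'll release it now.

```bash
python3 - <<'E'
from h import *
gripper_to(.2); gripper_to(.5); dwell(.2); print(read_contact_force())
P=np.array(read_tcp_pos()); move_straight(P+[0,0,.06],.06); move_straight(P+[-.05,0,.16],.15); dwell(.3)
im,d,W=cloud("wrist")
i=im.astype(int); m=(i[...,0]>i[...,2]+40)&(W[...,2]>.17)&(W[...,2]<.23); p=W[m]
print(cv2.minAreaRect((p[:,:2]*1000).astype(np.float32)),np.median(p[:,2]),read_clock())
n=np.array([np.cos(np.radians(YS)),np.sin(np.radians(YS))]); print("expect",S0-.003*n)
s,_=camera("side"); t,_=camera("top")
cv2.imwrite("pics/end.png",np.vstack([np.hstack([cv2.resize(s[110:290,280:480],(400,360)),cv2.resize(im[100:300,150:372],(400,360))]),cv2.resize(t[100:290,160:460],(800,240))[:, :]]))
E
```

```text
[-0.63633111 -0.11433998 -0.12889325]
((642.00927734375, -122.2232894897461), (39.26960754394531, 11.608181953430176), 83.47855377197266) 0.19690312318654615 37.5083
expect [ 0.64142236 -0.12263439]
```

View pics/end.png

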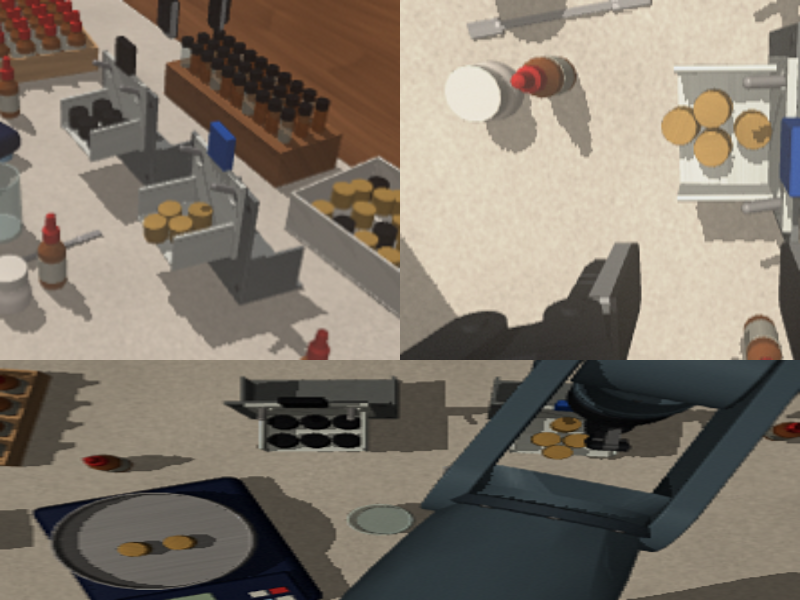

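The final picture shows the bin hanging on both pins with its grip top at 0.197 m as expected, four caps in it, two in the pan, and the bystanders standing.

```bash
python3 -c "
from h import *
print(sign_off(),read_clock())"
```

```text
the job is handed in; nothing more can be done
the job is handed in; nothing more can be done
```

Handed in at about 38 s with the bin released on both pins, four caps in it and two in the pan; those two probably slid out as the bin came to rest over the pan or by 8° of tip, not at a friction-limited angle, and I then held 15° for about 0.6 s before levelling.

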